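# Hang the lower sign under the upper one

### The arm

A 6-joint arm with a two-finger parallel gripper is mounted at the origin on a cart in front of the work surface, level with it; the furniture and walls round the work are solid. World frame = base frame: x ahead of the robot, y to its left, z up, the work surface at z = 0. Lengths are in m, angles in degrees, forces in N, time in s.
With the tool pointing down it reaches from about 0.4 to 0.825 m from the base axis. Payload 7 kg.
Tool frame: the origin (TCP) lies midway between the tips of the shut fingers; the grasp point (between the pads) lies 19 mm behind it; z points along the fingers, y is the line along which they close (so a half turn about z gives the same grasp; the last joint's range is limited). The gripper opens to 88 mm and grips with 3 to 60 N. Pads are 19 mm wide; open, the fingers measure 130 mm over their backs; the gripper's body (78 mm by 193 mm) begins 47 mm behind the grasp point.
Start: joints at [-55.17, 20.546, 0.682, 0, -70.136, -16.507], TCP at [0.212, -0.641, 0.227] pointing down, gripper open.
Joint ranges: [-176.03, 176.03], [-82.01, 121.73], [-58.28, 71.71], [-173.87, 95.51], [-174.79, -0.11], [-173.66, 173.66]. Speed limits (degrees/s): [136.94, 136.94, 172.46, 180, 180, 180].

### API

Orientations are given as a 3x3 rotation matrix whose columns are the frame's x, y, z axes.
In Python, from rig import robot gives the robot as it stands. Calls block until the motion is done:
- robot.goto(position, orientation): joint-space move of the TCP to a pose.
- robot.servo_line(position, ori=None, speed=0.15): straight line of the TCP; ori=None keeps the orientation; speed is the mean speed in m/s.
- robot.movej(angles): joint-space move.
- robot.move_gripper(opening): opening from 0.0 (shut) to 1.0 (fully open); the grip force is fixed at half the most; returns when the fingers have stopped.
- robot.dwell(seconds).
- robot.ik(position, orientation): joint angles nearest the present ones, or None.
- robot.grab_frame(name): name is "side" or "top"; returns (picture, depth): 480x640x3 uint8, red, green, blue; 480x640 float32, m along the optical axis (not along the pixel's ray), 0 where there is no reading.
- robot.camera_info(name): a dict with "vfov" (degrees; the focal length in pixels is half the picture's height over the tangent of half this angle, whatever the lens; pixels are square), "cx", "cy" (the principal point, pixels), "k1" (the pictures are not rectified: a ray, as slopes to the right and down, at radius r is drawn at 1 + k1 r^2 times it, then the intrinsics apply), "view" (4x4, takes a point from world to camera coordinates). Camera axes: x right, y down, z forward; pixel columns grow to the right and rows downward; lengths in m; the calibration is good to about 2 mm. A picture is of the moment at which its call begins. camera_info takes no time and is no camera call.
A pose or a line that the arm cannot do raises robot.Unreachable and nothing moves.
- robot.job_done(): hands the job in; it is judged then, once.
Readings, each from a call of its own:
- robot.read_t(): time.
- robot.read_qpos(): joint angles.
- robot.read_qvel(): joint speeds.
- robot.read_effort(): joint torques, N m.
- robot.read_position(): TCP position.
- robot.read_tcp_rot(): TCP orientation.
- robot.read_force(): force on the tool from outside, world axes, zero at the start.
- robot.read_ft_torque(): the same for the moment, N m.
- robot.read_grip_width(): opening from 0.0 (shut) to 1.0 (fully open).
- robot.read_finger_force(): force on a finger pad.
Only numpy, scipy, OpenCV 4.12 (cv2) and the standard library are available. Lean on these libraries where they do the work, as an engineer would, in place of code of your own. Each camera call takes 0.05 s, during which the arm holds its last target. There are 200 camera calls.

### The job

Take the small wooden sign out of its slotted block and hang it by its hook from the loop under the sign that already hangs on the stand, so that the two form a chain. Press it down gently, without forcing it (the loop first slides down in its sleeves as far as it goes), until its hook has snapped past the spring roller behind the loop's bar and sits fully home on the bar, then let go and leave it hanging freely. Leave the stand's neighbours (bowl, candle tins, egg cup, gift box) where they are.

Things in the scene. Friction and masses are not known exactly. Their poses are not given: they have to be found in the camera images.
- stand: Fixed display stand: wooden foot 170x150x12 mm, dark steel gooseneck post 105 mm behind the hanging line. Origin on the table right under the hanging line; x to the back (post side), y along the yoke, z up. The yoke bar, upper sign and its loop hang in the plane x = 0 of this frame, give or take a slight swing.
- yoke (a point): Middle of the stand's yoke bar, 325 mm above the table. A wooden upper sign (10 x 140 x 58 mm, about 0.4 kg, from 19 to 77 mm below the yoke) hangs from it and swings freely to front and back; two sleeves reach 87 mm below the yoke.
- loop_bar (a point): Middle of the bottom bar (along y, 6 mm thick, 68 mm long) of the dark wire loop under the upper sign; x to the back, z up. Open window above it at least 50 mm high. The loop slides in its sleeves, held by about 2.5 N friction; pulled harder it goes down by 7 to 28 mm (unseen, differs each time) to a stop that bears the load. It yields sideways.
- roller (a point): Axis of the keeper's brass roller: 6 mm thick, 44 mm long along y, 13 mm behind and 12 mm below the bar's axis, sprung forward (preload 4 N, 0.9 N/mm, travel 7 mm back). It runs between two 3 mm cheeks, 49 mm apart inside, fixed to the loop (x -3 to 33, z -17 to 4 mm from the bar's axis), and moves with the loop.
- lower_sign: Loose lower sign, about 0.16 kg, upright in the block: wooden board 10 x 100 x 50 mm; origin at the centre of its underside, x to the back (hook tip side), y along the board, z up. A steel strip 14 mm wide on its front (x -9.5 to -4.5 mm) rises to a hook whose crown spans x -9.5 to 9.5, z 110 to 116 mm; the tip hangs down behind at x 4.5 to 9.5 mm.
- hook_seat (a point): On the lower sign at (0, 0, 107 mm) in its frame: where the bar's axis lies when the hook is fully home. The bar enters from behind through the gap between board top and bulb (z 50 to 84 mm), then goes up the 8.5 mm wide throat as the sign is lowered. More than 20 N between sign and loop is forcing it.
- bulb (a point): On the lower sign at (9, 0, 89 mm): axis (along y) of the round bulb, 10 mm thick, at the hook tip's end. It meets the roller with about 12 mm still to go; pushing past takes about 6 to 12 N downwards, far more than the sign's weight; the resistance then falls as the roller snaps in over the bulb, and rises again steeply when the crown sits on the bar.
- grip (a point): On the lower sign at (-46, 0, 98 mm): middle of the gripping part of its finger blade, a dark plate 8 mm thick (y) reaching forward from the hook, x -63 to -9, z 84 to 112 mm. Pinch it firmly across y, the tool leaning back to the robot by 15 to 40 degrees (fingers pointing forward and down), to keep the gripper's body clear of the upper sign.
- holder: Fixed slotted wooden block 50 x 130 x 18 mm, origin at the centre of its underside; the slot runs along y, 12.4 mm wide, 12 mm deep (floor at z = 6 mm). The lower sign stands in it, 1.2 mm play each way; draw it straight up.
- glass_bowl: Round glass bowl with pebbles, 90x90x70 mm, origin at the centre of its underside.
- candle_tin_0: Brass coloured candle tin, 50 mm across, 28 mm high, origin under its centre.
- candle_tin_1: Another such candle tin, 50 mm across, 28 mm high, origin under its centre.
- egg_cup: Egg in a glass cup, 42x42x58 mm, origin under its centre.
- gift_box_0: Black box with a flowered lid, 63x71x30 mm, origin under its centre.
There are look-alikes about, which are no part of the job. Of the things that look like the holder, the larger one is meant.

How it is judged (in metres and radians):
On the way, in this order (a step that is already met when the one before it is completed fails the run):
1. the lower sign is drawn up out of its block (z of lower_sign in the frame of holder above 0.03 m), for 0.1 s.
2. the hook has snapped past the roller and sits on the bar (distance between hook_seat and loop_bar below 0.006 m and z of hook_seat in the frame of loop_bar below 0.004 m), for 0.2 s.
At the end, for the whole second after the job is handed in: The lower sign hangs freely from the upper sign's loop, its hook_seat within 6 mm of the bar's axis and not more than 4 mm above it, within 0.25 rad of upright, its board at least 30 mm above the table, at rest (under 30 mm/s) and released (all of step 2 and linear speed of lower_sign below 0.03 m/s and angle between lower_sign's own z axis and vertical below 0.25 rad and height (world z) of lower_sign above 0.03 m); the robot touches nothing.
It fails at once if the loop or stand is forced: more than 20 N between the lower sign and the stand or what hangs on it (contact force between lower_sign and stand above 20 N).
It fails at once if the bowl, a candle tin, the egg cup or the gift box is moved by more than 20 mm (distance of any of glass_bowl, candle_tin_0, egg_cup, gift_box_0, candle_tin_1 from where it was at the start of the episode above 0.02 m).
It also fails if it takes over 67 s, if anything falls off the work surface, if the arm or the gripper's body presses on something with over 40 N, if the wrist force passes 120 N, or if a joint passes its speed limit or range.

## Working session

There is one attempt and no reset: what is moved stays moved. The work goes in short steps, each a Python script; the robot and the scene stay as the last script left them, time stands still between calls to the robot, and variables do not carry over. Pictures are saved under pics/ and viewed, at most 10 in all, crops included, and the job is handed in when it is done.

```bash
mkdir -p pics; ls
cat > h.py <<'E'
import numpy as np, cv2
from rig import robot
def K(n):
    c=robot.camera_info(n); f=240/np.tan(np.radians(c['vfov']/2))
    return c,f
def ray(n,u,v):
    c,f=K(n); d=np.array([(u-c['cx'])/f,(v-c['cy'])/f]); s=d.copy()
    for _ in range(30): s=d/(1+c['k1']*(s@s))
    V=np.array(c['view']); R=V[:3,:3]; o=-R.T@V[:3,3]
    return o, R.T@np.array([s[0],s[1],1.])
def onz(n,u,v,z):
    o,d=ray(n,u,v); return o+d*(z-o[2])/d[2]
def atd(n,u,v,dep):
    o,d=ray(n,u,v); return o+d*dep
def cloud(n,D):
    c,f=K(n); v,u=np.mgrid[:480,:640]
    d=np.stack([(u-c['cx'])/f,(v-c['cy'])/f],-1); s=d.copy()
    for _ in range(30): s=d/(1+c['k1']*(s**2).sum(-1,keepdims=True))
    P=np.dstack([s,np.ones((480,640))])*D[...,None]
    V=np.array(c['view']); return (P-V[:3,3])@V[:3,:3]
def proj(n,P):
    c,f=K(n); V=np.array(c['view']); p=V[:3,:3]@np.array(P)+V[:3,3]; s=p[:2]/p[2]; s=s*(1+c['k1']*(s@s))
    return s*f+[c['cx'],c['cy']]
E
python3 - <<'E'
from h import *
for n in('side','top'):
    im,D=robot.grab_frame(n); cv2.imwrite(f'pics/{n}0.png',im[...,::-1]); np.savez(f'{n}0.npz',im=im,D=D)
    c,f=K(n); V=np.array(c['view']); print(n,f,c['cx'],c['cy'],c['k1'],-V[:3,:3].T@V[:3,3],V[2,:3],(D==0).mean())
E
```

```text
pics
side 506.18241401897103 325.7868300162676 243.88905385476042 -0.07040407762597926 [-0.43049268 -0.2835488   1.22569569] [ 0.64913932  0.19273326 -0.73584783] 0.023541666666666666
top 504.0675152088539 332.2093876513822 238.6333499483853 -0.028097170506767397 [0.39398579 0.00193956 1.2879728 ] [ 0.11035369 -0.00893729 -0.9938522 ] 0.004111328125
```

View pics/side0.png

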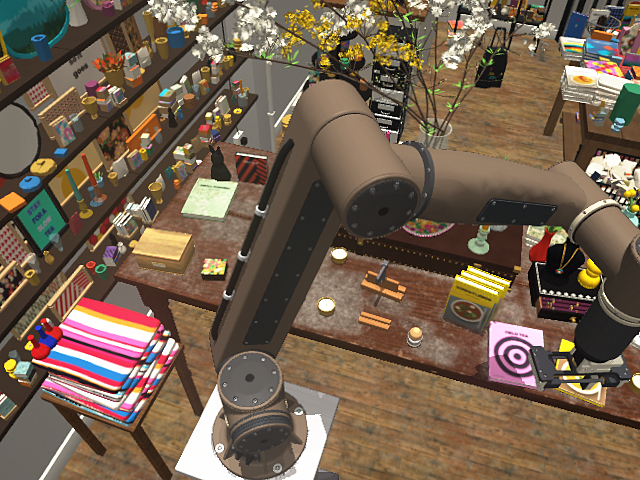

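View pics/top0.png

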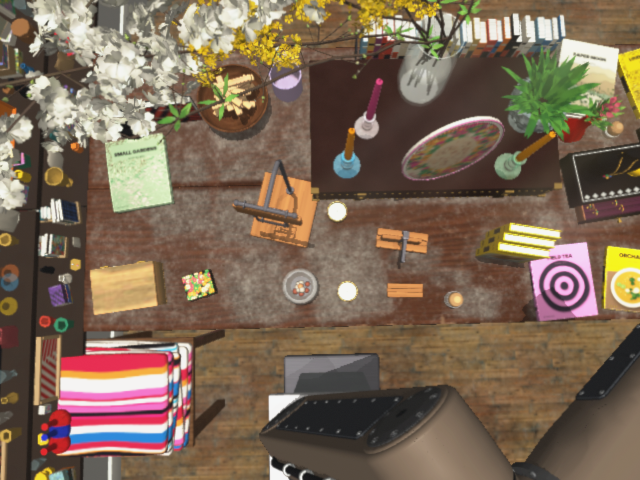

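The top view shows what could be taken for the holder: the slotted block with the sign in it at (402,240) and the smaller empty block at (405,290). The larger one at (402,240) is the one meant. The stand is at (283,212), with the yoke along roughly (237,205)-(300,220). The neighbours are the bowl (300,287), tins (337,211) and (347,291), egg (454,299) and gift box (198,285). I'll check the choice in a close crop.

Run:
```python
from h import *
z=np.load('top0.npz'); im,D=z['im'],z['D']
cv2.imwrite('pics/c1.png',cv2.resize(im[155:310,230:440,::-1],None,fx=3.8,fy=3.8,interpolation=cv2.INTER_CUBIC)[:600,:800])
P=cloud('top',D)
# stand dump by height
hsv=cv2.cvtColor(im,cv2.COLOR_RGB2HSV)
def rep(name,m):
    m=m.astype(bool); p=P[m]; v,u=np.nonzero(m)
    if len(p)<5: print(name,len(p)); return
    r=cv2.minAreaRect(p[:,:2].astype(np.float32)*1000); print(name,len(p),'mean',p.mean(0).round(4),'rect',np.round(r[0],1),np.round(r[1],1),round(r[2],2),'z',np.percentile(p[:,2],[2,50,98]).round(3))
box=lambda a,b,c,d:np.pad(np.ones((d-c,b-a),bool),((c,480-d),(a,640-b)))
S=box(228,325,155,250); H=box(370,435,220,270)
Z=P[...,2]
for lo,hi in((.30,.36),(.25,.30),(.20,.25),(.006,.02)): rep(f'stand{lo}',S&(Z>lo)&(Z<hi))
for lo,hi in((.09,.14),(.05,.08),(.03,.05),(.01,.028)): rep(f'sign{lo}',H&(Z>lo)&(Z<hi))
print('table',np.median(Z[box(330,370,235,280)]))
for v in (232,238,244,250,256,262):
  print(v,[f'{u}:{Z[v,u]*1000:.0f}' for u in range(374,434,3)])
```

```text
stand0.3 735 mean [0.5783 0.1161 0.3214] rect [579.  102.8] [119. 131.] 44.35 z [0.302 0.326 0.332]
stand0.25 315 mean [0.5644 0.1184 0.2755] rect [578.4 101.2] [118.8 135.3] 44.92 z [0.252 0.276 0.299]
stand0.2 51 mean [0.6112 0.1101 0.2259] rect [609.9 112.3] [ 79.5 114.8] 75.41 z [0.201 0.227 0.249]
stand0.006 2713 mean [0.6106 0.1045 0.011 ] rect [639.6 137. ] [245.5 204.8] 73.9 z [0.007 0.011 0.016]
sign0.09 174 mean [ 0.5068 -0.1766  0.114 ] rect [ 505.1 -178.1] [14.7 76.8] 82.48 z [0.092 0.117 0.124]
sign0.05 135 mean [ 0.529  -0.1793  0.0546] rect [ 527. -180.] [97.9 15.3] 81.13 z [0.051 0.054 0.062]
sign0.03 44 mean [ 0.5259 -0.1777  0.0418] rect [ 526.  -180.9] [100.3  12.9] 79.59 z [0.031 0.042 0.05 ]
sign0.01 631 mean [ 0.5268 -0.1852  0.0168] rect [ 528.5 -186.9] [130.   50.7] 81.88 z [0.011 0.017 0.023]
table -0.00122765068638046
232 ['374:-2', '377:7', '380:19', '383:14', '386:15', '389:15', '392:15', '395:17', '398:15', '401:18', '404:122', '407:120', '410:15', '413:18', '416:15', '419:-4', '422:-4', '425:-4', '428:1', '431:3']
238 ['374:3', '377:7', '380:10', '383:47
[... 266 characters left out ...]
, '404:114', '407:16', '410:17', '413:18', '416:2', '419:7', '422:5', '425:3', '428:-1', '431:2']
250 ['374:-5', '377:-2', '380:1', '383:0', '386:0', '389:1', '392:-6', '395:-3', '398:-4', '401:92', '404:117', '407:14', '410:12', '413:16', '416:13', '419:18', '422:18', '425:15', '428:-2', '431:-1']
256 ['374:-1', '377:-1', '380:4', '383:-0', '386:-2', '389:1', '392:-1', '395:-1', '398:-2', '401:103', '404:121', '407:-7', '410:-4', '413:-4', '416:-1', '419:1', '422:1', '425:2', '428:-3', '431:-4']
262 ['374:-1', '377:-5', '380:-6', '383:0', '386:-3', '389:-4', '392:1', '395:2', '398:-2', '401:93', '404:-1', '407:1', '410:4', '413:-2', '416:-1', '419:-0', '422:-0', '425:-2', '428:-0', '431:1']
```

View pics/c1.png

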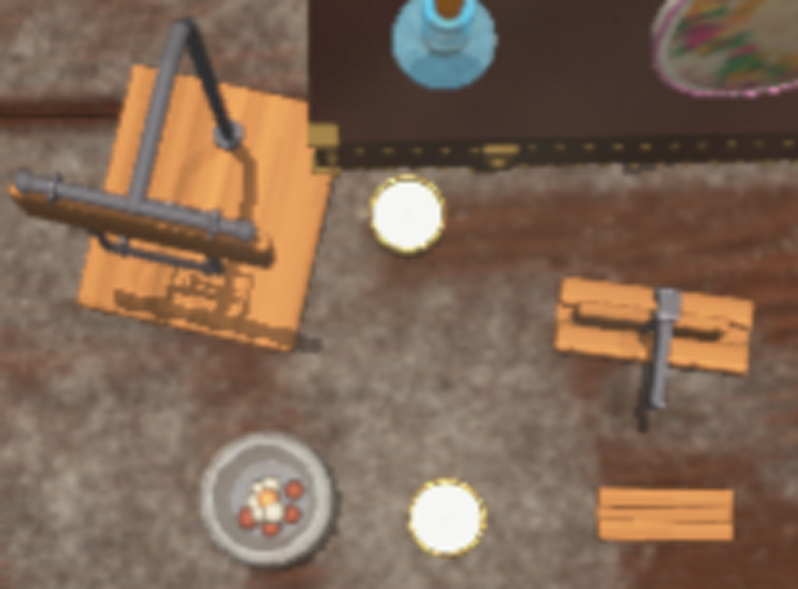

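The crop confirms the choice: the larger block, with the sign's hook and blade at crop (660,345), has the blade pointing toward the robot. The smaller block at (665,513) is empty. The yoke runs crop (22,180)-(250,232). I'll swing the arm aside so the side camera sees the stand.

Run:
```python
from h import *
q=np.array(robot.read_qpos()); q[0]=-88; robot.movej(q)
for n in('side','top'):
    im,D=robot.grab_frame(n); np.savez(f'{n}1.npz',im=im,D=D)
    if n=='side':
        a=proj('side',[.56,.10,.2]); b=proj('side',[.52,-.18,.06]); print(a,b)
        x0=int(min(a[0],b[0]))-60; y0=int(min(a[1],b[1]))-60; print(x0,y0)
        c=im[y0:y0+150,x0:x0+200,::-1]
        cv2.imwrite('pics/s1.png',cv2.resize(c,None,fx=4,fy=4,interpolation=cv2.INTER_CUBIC))
z=np.load('top1.npz');im,D=z['im'],z['D'];P=cloud('top',D)
f=lambda u,v:(230+u/3.8,155+v/3.8)
A=onz('top',*f(22,180),.325);B=onz('top',*f(250,232),.325);print('yoke',A,B,(A+B)/2,np.degrees(np.arctan2(A[0]-B[0],A[1]-B[1])))
hsv=cv2.cvtColor(im,cv2.COLOR_RGB2HSV)
print('hsv foot',hsv[180,270],'block',hsv[234,390],'post',hsv[185,274],'blade',hsv[250,404])
# neighbour positions
for n,uv,h in(('bowl',(300,287),.07),('tin0',(337,211),.028),('tin1',(347,291),.028),('egg',(454,299),.058),('gift',(198,285),.03)): print(n,onz('top',*uv,h))
```

```text
[297.052824   214.09816142] [382.85651207 278.22415384]
237 154
yoke [0.57555488 0.17851012 0.325     ] [0.54627142 0.06264131 0.325     ] [0.56091315 0.12057572 0.325     ] 14.183331472874517
hsv foot [  6  30 126] block [ 13 153 213] post [ 13 153 202] blade [170  12 133]
bowl [0.41383564 0.07101752 0.07      ]
tin0 [ 0.60398225 -0.02305666  0.028     ]
tin1 [ 0.40206776 -0.04330134  0.028     ]
egg [ 0.37661473 -0.30197495  0.058     ]
gift [0.42475622 0.32686268 0.03      ]
```

View pics/s1.png

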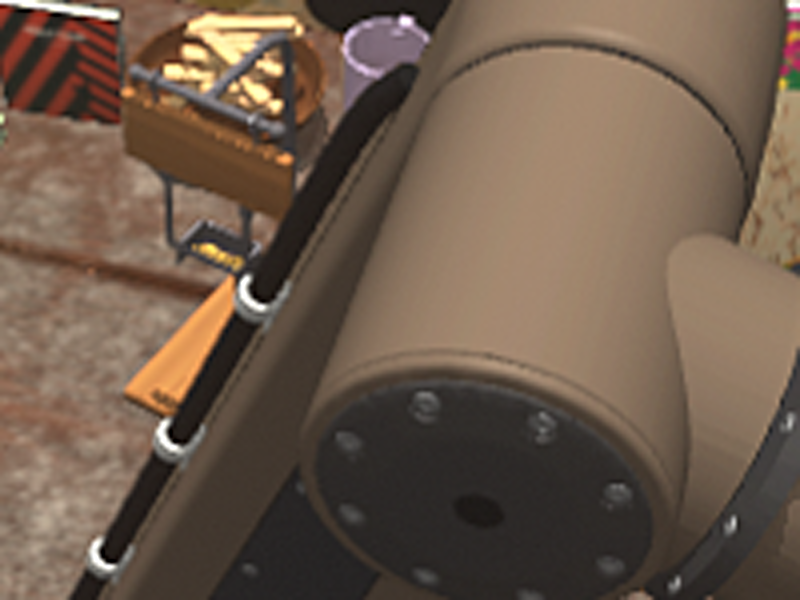

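The side crop shows the upper sign and, below it, the loop. The loop's legs are at crop x=170 and 245, with the bar at about (180,252)-(240,270) and the brass roller behind it. The block with the sign is hidden by the arm here, but its top-view fix is good. I'll grasp now.

```bash
cat >> h.py <<'E'
def Rz(y): c,s=np.cos(y),np.sin(y); return np.array([[c,-s,0],[s,c,0],[0,0,1.]])
def tool(yaw,lean,flip=1):
    R=Rz(yaw); a=np.radians(lean); z=R@[np.sin(a),0,-np.cos(a)]; y=flip*R[:,1]
    return np.column_stack([np.cross(y,z),y,z])
E
cat > g.py <<'E'
from h import *
LEAN=33; yaw=np.radians(-8.1)
org=np.array([.5293,-.181,.006]); g=org+Rz(yaw)@[-.042,0,.098]
E
python3 - <<'E'
from g import *
# loop bar estimate
f=lambda u,v:(237+u/4,154+v/4)
ys=np.radians(-13.5); xs=Rz(ys)[:,0]; yk=np.array([.561,.1206,.325])
for uv in((180,252),(240,270),(135,75),(278,128)):
    o,d=ray('side',*f(*uv)); p=o+d*((yk-o)@xs)/(d@xs); print(uv,p.round(4))
for fl in(1,-1):
    T=tool(yaw,LEAN,fl); print(fl,robot.ik(g+.019*T[:,2],T)); 
    T2=tool(ys,LEAN,fl); print(robot.ik(np.array([.5,.13,.25]),T2))
E
```

```text
(180, 252) [0.5685 0.1518 0.1642]
(240, 270) [0.5559 0.0994 0.1737]
(135, 75) [0.5753 0.1804 0.3213]
(278, 128) [0.5477 0.0653 0.3272]
1 None
[ 52.0480662  -10.13491958 -54.84855612  48.58207802 -41.38667845
 168.08559531]
-1 None
[ 52.0480662  -10.13491958 -54.84855612  48.58207802 -41.38667845
 -11.91440469]
```

Run:
```python
from g import *
ys=np.radians(-13.5)
for L in range(12,41,4):
  for fl in(1,-1):
    r=[]
    for dy in(0,-8,8):
        T=tool(yaw+np.radians(dy),L,fl)
        r.append([None if (q:=robot.ik(g+.019*T[:,2]+[0,0,h],T)) is None else np.round(q) for h in(0,.08)])
    T=tool(ys,L,fl); q=robot.ik(np.array([.50,.13,.18]),T); q2=robot.ik(np.array([.46,.13,.2]),T)
    print(L,fl,r,'|',None if q is None else np.round(q),q2 is not None)
```

```text
12 1 [[array([   4.,    8.,  -41.,    5.,  -29., -106.]), array([   4.,    2.,  -34.,    4.,  -42., -104.])], [array([   5.,    8.,  -43.,    9.,  -28., -119.]), array([   5.,    2.,  -36.,    7.,  -41., -116.])], [array([  2.,   8., -39.,   1., -31., -93.]), array([  2.,   2., -33.,   1., -43., -93.])]] | [  44.    1.  -37.   14.  -46. -157.] True
12 -1 [[array([  4.,   8., -41.,   5., -29.,  74.]), array([  4.,   2., -34.,   4., -42.,  76.])], [array([  5.,   8., -43.,   9., -28.,  61.]), array([  5.,   2., -36.,   7., -41.,  64.])], [array([  2.,   8., -39.,   1., -31.,  87.]), array([  2.,   2., -33.,   1., -43.,  87.])]] | [ 44.   1. -37.  14. -46.  23.] True
16 1 [[array([   4.,    7.,  -46.,    9.,  -23., -110.]), array([   4.,   -0.,  -38.,    6.,  -36., -107.])], [array([   5.,    6.,  -49.,   16.,  -21., -126.]), array([   6.,   -0.,  -40.,   10.,  -36., -120.])], [array([  3.,   7., -42.,   2., -25., -94.]), array([  3.,   0., -36.,   1., -38., -93.])]] | [  46.   -0.  -42.   21.  -42. -164.] True
16 -1 [[array([  4.,   7., -46.,   9., -23.,  70.]), array([  4.,  -0., -38.
[... 1644 characters left out ...]
 array([  3.,  -4., -46.,   4., -20.,  83.])]] | [ 47.  -4. -58.  50. -32. -13.] True
32 1 [[None, None], [None, None], [None, array([   3.,   -6.,  -50.,    7.,  -13., -100.])]] | None False
32 -1 [[None, None], [None, None], [None, array([  3.,  -6., -50.,   7., -13.,  80.])]] | None False
36 1 [[None, None], [None, None], [None, array([   2.,   -6.,  -57.,   18.,   -3., -109.])]] | None False
36 -1 [[None, None], [None, None], [None, array([  2.,  -6., -57.,  18.,  -3.,  71.])]] | None False
40 1 [[None, None], [None, None], [array([ -7.,   4., -41., -42.,  -7., -43.]), None]] | None False
40 -1 [[None, None], [None, None], [array([ -7.,   4., -41., -42.,  -7., 137.]), None]] | None False
```

```bash
sed -i 's/^LEAN=33/LEAN=19/; s/-\.042,0/-.046,0/' g.py
cat >> g.py <<'E'
FL=-1
E
python3 - <<'E'
from g import *
T=tool(yaw,LEAN,FL); gp=g+.019*T[:,2]
q=np.array(robot.read_qpos()); q[1]-=12; robot.movej(q)
print(robot.read_position())
robot.goto(gp+[-.03,0,.12],T)
robot.servo_line(gp-.05*T[:,2],speed=.12)
robot.servo_line(gp,speed=.06)
print(robot.read_force()); robot.move_gripper(0)
print('w',robot.read_grip_width()*88,robot.read_finger_force(),robot.read_force())
im,D=robot.grab_frame('top'); np.savez('top2.npz',im=im,D=D)
p=proj('top',g).astype(int); print(p,robot.read_t())
im2,D=robot.grab_frame('side')
c=im[p[1]-70:p[1]+50,p[0]-70:p[0]+60,::-1]; p2=proj('side',g).astype(int); c2=im2[p2[1]-60:p2[1]+60,p2[0]-65:p2[0]+65,::-1]
cv2.imwrite('pics/g2.png',cv2.resize(np.hstack([c,c2]),None,fx=3,fy=3))
E
```

```text
[-0.1675669  -0.63342157  0.3614559 ]
[-0.74592032 -0.41035524 -0.44302693]
w 7.948409507274938 29.991775453090668 [-0.02199922  0.88993312  0.22326826]
[402 254] 8.025
```

View pics/g2.png

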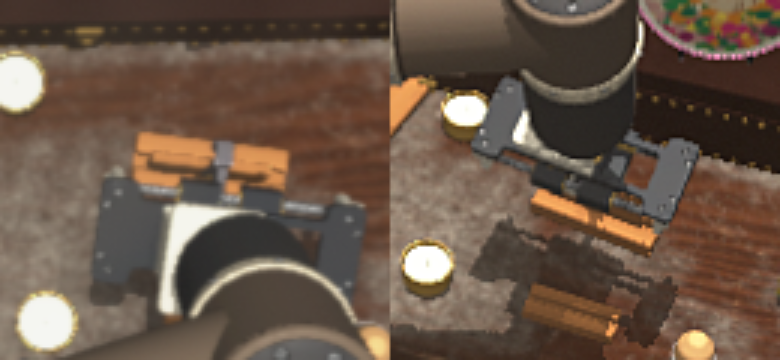

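The sign is pinched: the grip width is 7.95 mm and the pads are on the blade, at (220,190) in the left crop. I'll lift it, carry it to a standoff in front of the loop, and measure the bar.

```bash
cat >> g.py <<'E'
YS=np.radians(-14.0); T2=tool(YS,LEAN,FL)
def tcp(seat):  # TCP for wanted hook_seat world position, sign at yaw YS
    return np.array(seat)+Rz(YS)@[-.046,0,-.009]+.019*T2[:,2]
E
python3 - <<'E'
from g import *
p=np.array(robot.read_position())
robot.servo_line(p+[0,0,.03],speed=.05); robot.servo_line(p+[0,0,.12],speed=.12)
print('F lift',robot.read_force(),'w',robot.read_grip_width()*88)
bar=np.array([.562,.122,.169]); xs=Rz(YS)[:,0]
t=tcp(bar-.085*xs+[0,0,.05]); print(robot.ik(t,T2))
robot.goto(t,T2); print(robot.read_t())
for n in('side','top'):
    im,D=robot.grab_frame(n); np.savez(f'{n}3.npz',im=im,D=D)
    q=proj(n,bar).astype(int); print(n,q)
    c=im[q[1]-50:q[1]+50,q[0]-65:q[0]+65,::-1]
    cv2.imwrite(f'pics/{n}3.png',c)
a=cv2.imread('pics/side3.png');b=cv2.imread('pics/top3.png')
z=np.load('top0.npz'); q=proj('top',bar).astype(int); c=z['im'][q[1]-50:q[1]+50,q[0]-65:q[0]+65,::-1]
z=np.load('side1.npz'); q=proj('side',bar).astype(int); d=z['im'][q[1]-50:q[1]+50,q[0]-65:q[0]+65,::-1]
cv2.imwrite('pics/m3.png',cv2.resize(np.vstack([np.hstack([d,c]),np.hstack([a,b])]),None,fx=3,fy=3,interpolation=cv2.INTER_CUBIC))
E
```

```text
F lift [-0.22902798  0.16457411 -1.77523468] w 7.96514036235135
[ 57.36445006  -7.16303618 -48.90662959  25.86858577 -44.99665998
   0.70273804]
10.9833
side [290 219]
top [273 220]
```

View pics/m3.png

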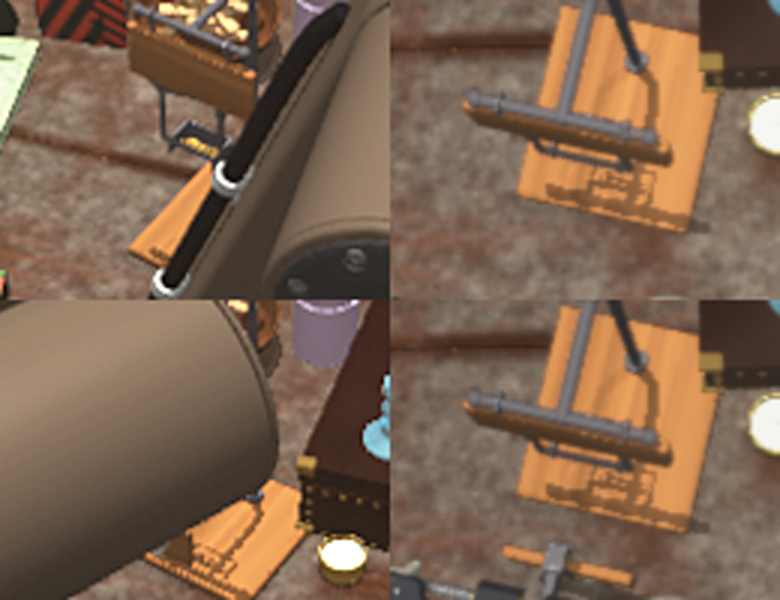

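Run:
```python
from g import *
bar=np.array([.562,.122,.169]); xs=Rz(YS)[:,0]
seat=bar-.085*xs+[0,0,.05]
o=[]
for f,n,P in(('side1','side',bar),('top3','top',bar),('top3','top',seat+[0,0,.009])):
    q=proj(n,P); i=q.astype(int); print(f,q,'x0,y0',i[0]-24,i[1]-20)
    z=np.load(f+'.npz'); c=z['im'][i[1]-20:i[1]+20,i[0]-24:i[0]+24,::-1]
    o.append(cv2.resize(c,None,fx=8,fy=8,interpolation=cv2.INTER_CUBIC))
o.append(o[0]*0)
cv2.imwrite('pics/z4.png',np.vstack([np.hstack(o[:2]),np.hstack(o[2:])])[:600])
for P in((.0095,0,.009),(-.0095,0,.009),(-.063,0,.005)): print(P,proj('top',seat+Rz(YS)@P))
```

```text
side1 [290.54871864 219.53391455] x0,y0 266 199
top3 [273.75295708 220.45768691] x0,y0 249 200
top3 [261.31059227 255.29742464] x0,y0 237 235
(0.0095, 0, 0.009) [262.37104746 250.91652163]
(-0.0095, 0, 0.009) [260.2484521  259.68653661]
(-0.063, 0, 0.005) [254.51594216 284.59373759]
```

View pics/z4.png

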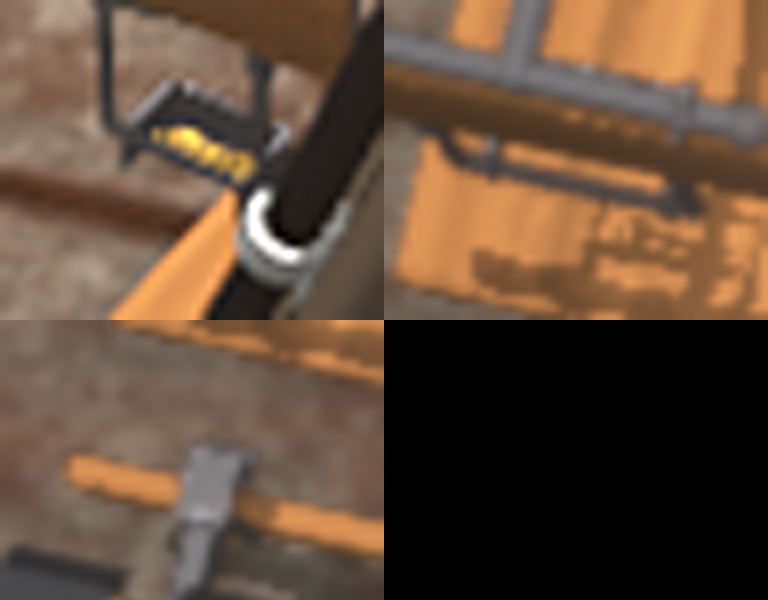

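The side zoom shows the loop bar running (107,128)-(258,187), with its middle at about (184,157) and the roller behind it. In the top zoom the bar's middle is at about (582,186). The crown of the held sign spans (180-245, 447-520), which is where it was predicted in x. Next I'll triangulate the bar.

Run:
```python
from g import *
A=ray('side',288.6,218.2);B=ray('top',273.35,222.85)
M=np.column_stack([A[1],-B[1]]); s=np.linalg.lstsq(M,B[0]-A[0],rcond=None)[0]
a=A[0]+A[1]*s[0]; b=B[0]+B[1]*s[1]; print(a,b,np.linalg.norm(a-b))
# yoke ends triangulated
f=lambda u,v:(230+u/3.8-.4,155+v/3.8-.4); g4=lambda u,v:(237+u/4-.4,154+v/4-.4)
for t,sd in(((22,180),(135,75)),((250,232),(278,128))):
    A=ray('side',*g4(*sd));B=ray('top',*f(*t)); M=np.column_stack([A[1],-B[1]]); s=np.linalg.lstsq(M,B[0]-A[0],rcond=None)[0]
    print('yoke',A[0]+A[1]*s[0],B[0]+B[1]*s[1])
D=np.load('side1.npz')['D'];P=cloud('side',D); print(P[216:222,279:300:3].round(3)[:, :, 2])
D=np.load('top3.npz')['D'];P=cloud('top',D)
for v in range(218,227): print(v,[tuple((P[v,u]*1000).round().astype(int)) for u in(266,270,274,278,282)])
```

```text
[0.5537729  0.12460611 0.18138409] [0.55482832 0.12162988 0.18121561] 0.003162312748992887
yoke [0.57633908 0.18193639 0.3215899 ] [0.57704762 0.17995614 0.32135939]
yoke [0.54532042 0.06554431 0.33052683] [0.54619363 0.06305138 0.33050653]
[[ 0.001  0.18   0.181  0.162 -0.006  0.161  0.206]
 [-0.002  0.167  0.181  0.178  0.167  0.003  0.203]
 [ 0.     0.165 -0.003  0.182  0.162  0.171  0.194]
 [ 0.001  0.002 -0.     0.175  0.185  0.168  0.189]
 [-0.    -0.007  0.002 -0.005  0.177  0.176  0.189]
 [-0.002  0.002  0.005 -0.001  0.006  0.178  0.187]]
218 [(np.int64(593), np.int64(159), np.int64(7)), (np.int64(555), np.int64(121), np.int64(254)), (np.int64(552), np.int64(110), np.int64(272)), (np.int64(550), np.int64(102), np.int64(279)), (np.int64(549), np.int64(93), np.int64(288))]
219 [(np.int64(590), np.int64(159), np.int64(10)), (np.int64(590), np.int64(149), np.int64(10)), (np.int64(552), np.int64(112), np.int64(253)), (np.int64(550), np.int64(103), np.int64(266)), (np.int64(548), np.int64(94), np.int64(278))]
220 [(np.int64(562), np.int64(138), np.int64(179)), (np.int64(588), np.i
[... 881 characters left out ...]
np.int64(577), np.int64(159), np.int64(10)), (np.int64(577), np.int64(149), np.int64(9)), (np.int64(553), np.int64(121), np.int64(178)), (np.int64(552), np.int64(111), np.int64(180)), (np.int64(552), np.int64(103), np.int64(180))]
225 [(np.int64(574), np.int64(159), np.int64(12)), (np.int64(574), np.int64(149), np.int64(9)), (np.int64(574), np.int64(138), np.int64(14)), (np.int64(551), np.int64(112), np.int64(174)), (np.int64(550), np.int64(102), np.int64(182))]
226 [(np.int64(572), np.int64(159), np.int64(11)), (np.int64(572), np.int64(149), np.int64(9)), (np.int64(571), np.int64(138), np.int64(14)), (np.int64(571), np.int64(128), np.int64(13)), (np.int64(571), np.int64(118), np.int64(12))]
```

The bar is at about (0.556, 0.122, 0.178), and depth agrees. Now I'll enter the window and slide forward until the strip lightly nudges the bar.

```bash
cat >> g.py <<'E'
BAR=np.array([.556,.122,.178]); XS=Rz(YS)[:,0]
E
python3 - <<'E'
from g import *
robot.servo_line(tcp(BAR-.07*XS+[0,0,.033]),ori=T2,speed=.08); robot.dwell(.2)
F0=np.array(robot.read_force()); print('F0',F0); np.save('F0.npy',F0)
for d in(-.03,-.012,-.004,0,.003,.006):
    robot.servo_line(tcp(BAR+d*XS+[0,0,.033]),speed=.06)
    F=np.array(robot.read_force())-F0; print(d,'along',round(F@XS,2),F.round(2))
robot.dwell(.3);F=np.array(robot.read_force())-F0; print(F.round(2),robot.read_t())
o=[]
for n in('side','top'):
    im,D=robot.grab_frame(n); np.savez(f'{n}5.npz',im=im,D=D); q=proj(n,BAR).astype(int)
    o.append(cv2.resize(im[q[1]-40:q[1]+40,q[0]-32:q[0]+32,::-1],None,fx=6,fy=6,interpolation=cv2.INTER_CUBIC))
cv2.imwrite('pics/e5.png',np.hstack(o))
E
```

```text
F0 [-0.05708755  0.27489303 -1.86528761]
-0.03 along 0.29 [ 0.27 -0.14  0.04]
-0.012 along 0.58 [ 0.37 -0.93  0.45]
-0.004 along -0.16 [-0.59 -1.68 -0.08]
0 along -0.31 [-0.3   0.1   0.84]
0.003 along -0.51 [-0.43  0.4   0.57]
0.006 along -0.87 [-0.84  0.21 -0.27]
[ 0.04 -0.06 -0.16] 14.1833
```

View pics/e5.png

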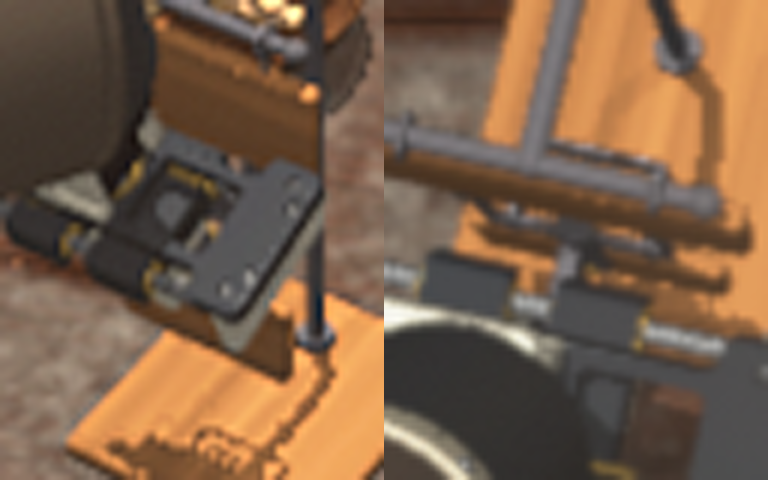

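The side crop shows the gripper at the loop with the board below it. In the top crop the hook crown (575,235) is over the bar (490,215)-(650,245), which has moved back about 5 mm, so the strip is touching it. I'll lower the sign in small steps while watching the force.

```bash
cat > low.py <<'E'
from g import *
F0=np.load('F0.npy')
def step(dz,sp=.02,settle=.08):
    p=np.array(robot.read_position()); robot.servo_line(p+[0,0,-dz],ori=T2,speed=sp); robot.dwell(settle)
    return np.array(robot.read_force())-F0
def avg(n=5):
    r=[]
    for _ in range(n): r.append(np.array(robot.read_force())-F0); robot.dwell(.02)
    return np.mean(r,0)
def log(z,F): print(f'{z*1000:.1f} fx {F@XS:.1f} fz {F[2]:.1f}')
E
python3 - <<'E'
from low import *
z=0
for i in range(11):
    step(.002); F=avg(); z+=.002; log(z,F)
    if F[2]>4 : break
print(robot.read_t())
E
```

```text
2.0 fx 0.1 fz 0.0
4.0 fx -0.0 fz 0.0
6.0 fx 0.1 fz 0.6
8.0 fx -0.0 fz -0.0
10.0 fx 0.1 fz 0.1
12.0 fx 0.0 fz -0.0
14.0 fx -0.1 fz 0.4
16.0 fx -0.1 fz 0.3
18.0 fx -0.2 fz 0.1
20.0 fx 0.2 fz 0.2
22.0 fx -0.2 fz 0.5
18.8667
```

Run:
```python
from low import *
z=.022
for i in range(34):
    step(.001,settle=.04); F=avg(3); z+=.001; log(z,F)
    if F[2]>4.5: break
print(robot.read_t(),robot.read_position())
```

```text
23.0 fx 0.2 fz 1.9
24.0 fx -0.3 fz 2.0
25.0 fx 0.1 fz 1.4
26.0 fx -0.1 fz 1.6
27.0 fx 0.2 fz 2.1
28.0 fx -0.2 fz 1.9
29.0 fx 0.3 fz 1.8
30.0 fx -0.0 fz 1.7
31.0 fx -0.2 fz 1.5
32.0 fx -0.4 fz 1.6
33.0 fx -0.3 fz 1.6
34.0 fx 0.2 fz 2.1
35.0 fx -0.4 fz 1.3
36.0 fx 0.2 fz 1.9
37.0 fx 0.3 fz 1.9
38.0 fx 0.2 fz 1.9
39.0 fx -0.5 fz 1.7
40.0 fx 0.5 fz 1.8
41.0 fx 0.3 fz 1.6
42.0 fx 0.2 fz 1.5
43.0 fx 0.4 fz 1.5
44.0 fx -0.2 fz 2.0
45.0 fx -0.1 fz 4.9
26.725 [0.52279659 0.13015643 0.13802266]
```

Run:
```python
from low import *
z=.045; pk=0; past=False
for i in range(40):
    d=.0007 if z<.0545 else .0004
    step(d,settle=.04); F=avg(3); z+=d; log(z,F)
    pk=max(pk,F[2])
    if not past and pk>6 and F[2]<pk-3: past=True; lo=F[2]
    if past: lo=min(lo,F[2])
    if F[2]>14.5 or (z>.0555 and F[2]>lo+4 if past else False) or z>.060: break
print('past',past,pk,robot.read_t(),robot.read_position(),robot.read_grip_width()*88)
```

```text
45.7 fx 0.1 fz 6.6
46.4 fx -0.1 fz 7.2
47.1 fx -0.4 fz 6.9
47.8 fx 0.2 fz 6.9
48.5 fx 0.3 fz 5.9
49.2 fx -0.0 fz 5.0
49.9 fx 0.5 fz 4.4
50.6 fx -0.2 fz 3.6
51.3 fx 0.1 fz 3.0
52.0 fx 0.1 fz 2.6
52.7 fx 0.1 fz 1.9
53.4 fx 0.5 fz 1.1
54.1 fx 0.5 fz -0.0
54.8 fx 0.5 fz -0.6
55.2 fx -0.0 fz 0.1
55.6 fx 0.1 fz 0.6
56.0 fx -0.2 fz 3.5
past True 7.228986298451157 32.5333 [0.5225311  0.12955164 0.12669852] 7.70277978076788
```

Run:
```python
from low import *
z=.056
for i in range(6):
    step(.0003,settle=.05); F=avg(3); z+=.0003; log(z,F)
    if F[2]>8: break
robot.dwell(.3)
for i in range(4):
    F=avg(3)
    if F[2]<1.5: break
    step(-.0003)
log(0,avg()); robot.move_gripper(.35); robot.dwell(.3)
p=np.array(robot.read_position()); print(robot.read_grip_width()*88,avg(),robot.read_t())
robot.servo_line(p-.13*XS,speed=.06)   # straight back
p=np.array(robot.read_position()); robot.servo_line(p+[0,0,.02],speed=.1)
q=np.array(robot.read_qpos()); q[0]+=35; 
for n in('top','side'):
    im,D=robot.grab_frame(n); np.savez(f'{n}6.npz',im=im,D=D); 
    i=proj(n,BAR-[0,0,.03]).astype(int); c=cv2.resize(im[i[1]-50:i[1]+50,i[0]-50:i[0]+50,::-1],None,fx=4,fy=4,interpolation=cv2.INTER_CUBIC)
    o=c if n=='top' else np.hstack([o,c])
cv2.imwrite('pics/r6.png',o); print(robot.read_t())
```

```text
56.3 fx -0.1 fz 4.9
56.6 fx 0.5 fz 7.1
56.9 fx 0.2 fz 7.6
57.2 fx 0.1 fz 7.9
57.5 fx -0.3 fz 8.3
0.0 fx 0.0 fz 0.1
30.664295313119986 [-0.01718304 -0.29628895  2.28804013] 37.2167Traceback (most recent call last):
  File "<stdin>", line 13, in <module>
rig.Unreachable: the arm cannot follow that straight line within its joint ranges
```

Run:
```python
from low import *
p=np.array(robot.read_position())
for b,u in((.06,.02),(.05,.04),(.04,.05),(.03,.06),(.022,.062)):
    try: robot.servo_line(p-b*XS+[0,0,u],speed=.06); print('ok',b,u); break
    except robot.Unreachable: pass
q=np.array(robot.read_qpos()); print(q.round(),robot.read_position(),robot.read_t())
for n in('top','side'):
    im,D=robot.grab_frame(n); np.savez(f'{n}6.npz',im=im,D=D); 
    i=proj(n,BAR-[0,0,.03]).astype(int); c=cv2.resize(im[i[1]-50:i[1]+50,i[0]-50:i[0]+50,::-1],None,fx=4,fy=4,interpolation=cv2.INTER_CUBIC)
    o=c if n=='top' else np.hstack([o,c])
cv2.imwrite('pics/r6.png',o)
```

```text
ok 0.06 0.02
[ 52.  -2. -53.  31. -35.  -1.] [0.46482796 0.14387815 0.14698875] 38.4167
```

View pics/r6.png

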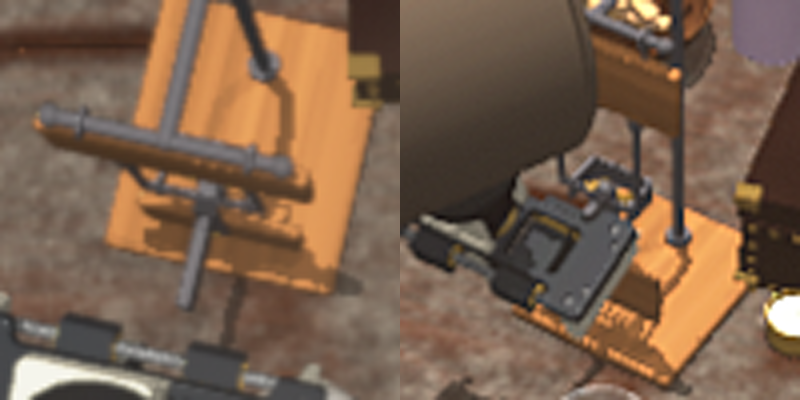

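The top crop shows the sign hanging: crown at (207,190) on the bar, blade pointing forward to (188,305), and the fingers clear. I'll back off further and check height, tilt and rest by depth.

Run:
```python
from low import *
p=np.array(robot.read_position())
for b,u in((.05,.1),(.02,.1),(0,.08),(0,.05)):
    try: robot.servo_line(p-b*XS+[0,0,u],speed=.1); print('ok',b,u); break
    except robot.Unreachable: pass
robot.dwell(2)
Ps=[]
for k in range(5):
    im,D=robot.grab_frame('top'); Ps.append(cloud('top',D))
P=np.median(Ps,0); L=(P-BAR)@Rz(YS)   # local: x back, y, z
m=(abs(L[...,1])<.012)&(L[...,0]>-.09)&(L[...,0]<.03)&(P[...,2]>.08)&(P[...,2]<.22)
for x in np.arange(-.07,.02,.01):
    k=m&(abs(L[...,0]-x)<.005); 
    if k.sum(): print(f'{x:.3f}',k.sum(),np.percentile(P[k][:,2],[20,50,90]).round(4),L[k][:,1].mean().round(4))
b=(abs(abs(L[...,1])-.018)<.005)&(abs(L[...,0])<.012)&(P[...,2]>.12)&(P[...,2]<.2)
print('bar near hook',b.sum(),P[b].mean(0) if b.any() else None,np.median(P[b][:,2]))
w=(abs(L[...,1])>.03)&(abs(L[...,1])<.048)&(abs(L[...,0])<.02)&(P[...,2]>.05)&(P[...,2]<.13)
print('board top',w.sum(),np.median(P[w][:,2]), np.median(L[w][:,0]))
print(np.abs(Ps[0]-Ps[-1])[m].mean(), robot.read_t(), robot.read_position())
```

```text
ok 0.05 0.1
-0.060 16 [0.1446 0.158  0.1598] -0.004
-0.050 21 [0.1498 0.1573 0.1596] -0.004
-0.040 23 [0.1499 0.158  0.1601] -0.0041
-0.030 21 [0.1531 0.1583 0.16  ] -0.004
-0.020 21 [0.1536 0.1572 0.1589] -0.0041
-0.010 41 [0.1082 0.1542 0.1616] -0.0052
0.000 52 [0.0959 0.1598 0.163 ] -0.0027
0.010 24 [0.1519 0.1607 0.1622] -0.0042
bar near hook 22 [0.55925536 0.12305238 0.15536063] 0.155172209987729
board top 85 0.09455757427868827 -0.0017104158732904207
0.007353499480262451 42.0333 [0.4163346  0.15583766 0.24690545]
```

```bash
python3 -c "
from rig import robot
print(robot.job_done())"
```

```text
the job is handed in; nothing more can be done
None
```

I hung the lower sign on the loop and handed the job in at about 42 s of the 67 s allowed; no verdict came back. The hook snapped past the roller at about 7 N and seated at about 8 N. My last check put the hook's seat within a few millimetres of the bar, the sign about level and released, its board about 45 mm above the table. I touched none of the neighbours as far as I could tell, but did not measure them again.

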